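Push the vial row home in the feed rail and shut the keeper

ROBOT

A 6-joint arm with a two-finger parallel gripper is mounted at the origin on a cart in front of the work surface, level with it; the furniture and walls round the work are solid. World frame = base frame: x ahead of the robot, y to its left, z up, the work surface at z = 0. Lengths are in mm, angles in rad, forces in N, time in s.
With the tool pointing down it reaches from about 350 to 875 mm from the base axis. Payload 4.2 kg.
Tool frame: the origin (TCP) lies at the very end of the fingers, on their centre line; the grasp point (between the pads) lies 19 mm behind it (pinch_z is the distance from the TCP to the grasp point, in mm); z points along the fingers, y is the line along which they close (so a half turn about z gives the same grasp; the last joint's range is limited). The gripper opens to 85 mm and grips with 20 to 120 N. Pads are 22 mm wide; open, the fingers measure 114 mm over their backs; the gripper's body (76 mm by 85 mm) begins 54 mm behind the grasp point. The pads swing forward as they close: fully open they stand 13 mm farther back than shut.
Start: joints at [1.508, 0.385, 0.008, 0, -1.194, -0.259], TCP at [197.639, 592.906, 231.312] pointing down, gripper open.
Joint ranges: [-3.14, 3.14], [-1.21, 2.06], [-1.07, 1.41], [-3.16, 2.05], [-2.99, -0.16], [-3.1, 3.1]. Speed limits (rad/s): [2.79, 2.79, 3.14, 3.14, 3.14, 3.14].

INTERFACE

Orientations are given as a unit quaternion [x, y, z, w].
In Python, from bench import * gives the robot as it stands.
- The arm moves only by the tool arm_command, never from a script. Its argument "steps" is one flat list of numbers, 4 for each row, row after row: the shift along the tool's x, y, z in m, then the turn about the tool's z in rad. In form: [tx, ty, tz, roll, tx, ty, tz, roll, ...]. A call has 1 to 20 rows; each row shifts and turns the commanded pose from where the row before left it, along the tool's axes as they then stand; what a row does not reach is not made up. A row lasts 1/8 s, in which the tool goes at most 62.5 mm and 10.7 degrees, less where a joint would pass 70% of its speed; a pose out of reach is approached as far as the arm can. A call with a gripper value outside its range is refused whole. "grip" is the finger opening in m, from 0 to 0.0854, set as the call begins (left out, the last holds). The fingers move at their own pace and stop on an object; the grip force is fixed at half the most. Time passes only in rows, so rows that do not move let the fingers close. It gives the time, the measured TCP pose, the force, the opening and the grip force at its end, in the units of the state.
- read_state(): the state, without advancing time (a new reading comes with each control period).
- get_image(name): name is "scene" or "top" or "wrist"; returns the picture (420x560x3 uint8, red, green, blue); there is no depth.
- get_calibration(name): a dict with "camera_matrix" (3x3 intrinsics, pixels), "cam_to_world" (4x4, takes a point from camera to world coordinates). Camera axes: x right, y down, z forward; pixel columns grow to the right and rows downward; lengths in mm; the calibration is good to about 2 mm. The wrist camera is an equidistant fisheye: a pixel r from the principal point sees the ray r / f radians off the axis. A picture is of the moment at which its call begins: read the wrist's pose just before it. get_calibration takes no time and is no camera call; for the wrist camera it gives the pose at the moment of the call.
- job_done(): hands the job in; it is judged then, once.
The state is a dict: "clock": time; "joints": joint angles; "joint_vel": joint speeds; "joint_efforts": joint torques, N m; "position": TCP position; "ee_rot": TCP orientation; "contact_force": force on the tool from outside, world axes, zero at the start; "wrist_torque": the same for the moment, N m; "gripper_width": finger opening in mm; "grasp_force": force on a finger pad.
Only numpy, scipy, OpenCV 4.12 (cv2) and the standard library are available. Lean on these libraries where they do the work, as an engineer would, in place of code of your own. Each camera call takes 0.05 s, during which the arm holds its last target. There are 200 camera calls.

TASK

Four sample vials stand touching in a row in the aluminium feed rail. With the fingertips, push the whole row along the rail as one train until the front vial is against the end stop and no gaps are left, and only then push the hinged keeper arm fully shut across the rail behind the last vial. Only push: do not grasp or lift any vial, leave all of them standing upright, and do not disturb the other things on the bench.

Things in the scene. Friction and masses are not known exactly. Their poses are not given: they have to be found in the camera images.
- rail: fixed aluminium feed rail, 310 mm long, 46 wide. Origin: lane centre line, on the bench; y runs along the lane to the end stop, x across, z up. Lane floor at z 6 mm; lane 25.6 mm wide between 4 mm walls from y -150 to +140, tops at z 20 mm (vials stand out above). End stop 40 mm tall at y +140, other end open. A home row of four spans y +45.6 to +140. Small keeper rest, z up to 36, at x -20, y 43
- stop_face (a point): centre of the end stop's contact face at lane floor height: rail frame (0, 140, 6) mm
- keeper_hinge (a point): point on the keeper arm's vertical hinge axis, at the arm's mid height: rail frame (45, 37, 36) mm; fixed to the rail
- keeper_tip (a point): middle of the keeper arm's free end, 64 mm from the hinge axis; the arm is a straight flat upright steel bar 5 mm thick (7 mm at its rounded tip), spanning z 23 to 49 mm above the bench, so it swings clear over the guide walls (20 mm)
- keeper (a joint): angle of the keeper arm. 0: open, beside the lane, pointing to the rail's -y; grows clockwise from above, inward over the lane; 1.571 (limit): shut, square across the lane, front face 6 mm behind a home row. At q it points along (-sin q, -cos q) in rail x, y; push the outer face, which looks along (cos q, -sin q). Starts at -0.35 to 0.1; friction 0.03 N m, stays where left
- vial_1: glass sample vial with a white screw cap, 23.6 mm diameter, 52 mm tall, 15 to 31 g, standing upright in the rail's lane as one of the row of four; origin: centre of its underside, z up. The order of the four in the row varies
- vial_2: glass sample vial with a black screw cap, 23.6 mm diameter, 52 mm tall, 15 to 31 g, standing upright in the rail's lane as one of the row of four; origin: centre of its underside, z up. The order of the four in the row varies
- vial_3: glass sample vial with a white screw cap, 23.6 mm diameter, 52 mm tall, 15 to 31 g, standing upright in the rail's lane as one of the row of four; origin: centre of its underside, z up. The order of the four in the row varies
- vial_4: glass sample vial with a red screw cap, 23.6 mm diameter, 52 mm tall, 15 to 31 g, standing upright in the rail's lane as one of the row of four; origin: centre of its underside, z up. The order of the four in the row varies
- crucible: white porcelain crucible, 42 mm wide, 35 mm tall; bystander, stands loose on the bench near the rail; origin: centre of its underside
- rubber_stopper: tapered rubber stopper, 33 mm wide, 26 mm tall; bystander, stands loose on the bench near the rail; origin: centre of its underside
- dropper_bottle: small brown dropper bottle, 33 mm wide, 64 mm tall; bystander, stands loose on the bench near the rail; origin: centre of its underside
- beaker_50: small glass beaker, 48 mm wide, 56 mm tall; bystander, stands loose on the bench near the rail; origin: centre of its underside
- cal_weight: brass weight with a knob, 26 mm wide, 41 mm tall; bystander, stands loose on the bench near the rail; origin: centre of its underside
Not all that is in view belongs to the job. Leave any blue or turquoise look-alike of the vial_4 alone. Leave any green or turquoise look-alike of the vial_1 alone.

How it is judged (in metres and radians):
On the way, in this order (a step that is already met when the one before it is completed fails the run):
1. the row of four vials is home against the end stop, without gaps (y of vial_1 in the frame of rail between 0.0535 and 0.14 m and x of vial_1 in the frame of rail between -0.006 and 0.006 m and z of each of vial_1, vial_2, vial_3, vial_4 in the frame of rail below 0.01 m and angle between each of vial_1, vial_2, vial_3, vial_4's own z axis and vertical below 0.12 rad and y of vial_2 in the frame of rail between 0.0535 and 0.14 m and x of vial_2 in the frame of rail between -0.006 and 0.006 m and y of vial_3 in the frame of rail between 0.0535 and 0.14 m and x of vial_3 in the frame of rail between -0.006 and 0.006 m and y of vial_4 in the frame of rail between 0.0535 and 0.14 m and x of vial_4 in the frame of rail between -0.006 and 0.006 m), for 0.2 s.
2. the keeper arm is shut behind the last vial (value of joint keeper above 1.45 rad), for 0.2 s.
At the end, for the whole second after the job is handed in: All four vials stand upright (within 0.12 rad) in the lane, packed against the end stop (the whole row is at most about 4 mm longer than four touching vials, measured from the stop), at rest, and the keeper arm is shut across the lane behind them (joint above 1.45) (all of step 1 and value of joint keeper above 1.45 rad and linear speed of each of vial_1, vial_2, vial_3, vial_4 below 0.01 m/s).
It fails at once if a vial is lifted (8 mm off the lane floor) or tipped (z of any of vial_1, vial_2, vial_3, vial_4 in the frame of rail above 0.014 m or angle between any of vial_1, vial_2, vial_3, vial_4's own z axis and vertical above 0.5 rad).
It fails at once if the keeper is shut before the row is home (value of joint keeper above 1.45 rad and y of any of vial_1, vial_2, vial_3, vial_4 in the frame of rail below 0.05 m).
It fails at once if a bystander is moved by more than 15 mm (distance of any of crucible, rubber_stopper, dropper_bottle, beaker_50, cal_weight from where it was at the start of the episode above 0.015 m).
It also fails if it takes over 51 s, if anything falls off the work surface, if the arm or the gripper's body presses on something with over 40 N, if the wrist force passes 120 N, or if a joint passes its speed limit or range.

## Working session

There is one attempt and no reset: what is moved stays moved. The work goes in short steps, Python scripts to look and compute and a tool call to move; the robot and the scene stay as the last step left them, time stands still between calls to the robot, and variables do not carry over. Pictures are saved under pics/ and viewed, at most 14 in all, crops included, and the job is handed in when it is done.

Besides the shell and the picture viewer there is one more tool, called after "Emit:" as name(argument=value, ...) on one line, values as JSON. arm_command: Moves the arm, as the interface text tells. Its arguments: {"type":"object","properties":{"steps":{"type":"array","items":{"type":"number"}},"grip":{"type":"number"}},"required":["steps"]}

```bash
mkdir -p pics; python3 - <<'E'
from bench import *
import cv2,numpy as np
for n in("scene","top"):
    im=get_image(n); cv2.imwrite(f"pics/{n}0.png",im[...,::-1].copy())
    c=get_calibration(n); print(n,np.round(c["camera_matrix"],1).tolist(),np.round(c["cam_to_world"],3).tolist())
s=read_state();print(s["clock"],s["position"],s["ee_rot"],s["gripper_width"])
E
```

```text
scene [[527.1, 0.0, 272.2], [0.0, 527.1, 207.7], [0.0, 0.0, 1.0]] [[-0.898, -0.285, 0.336, 193.602], [-0.441, 0.606, -0.663, 686.016], [-0.015, -0.743, -0.669, 731.262], [0.0, 0.0, 0.0, 1.0]]
top [[451.7, 0.0, 275.1], [0.0, 451.7, 210.7], [0.0, 0.0, 1.0]] [[0.006, -0.986, 0.164, 351.467], [-1.0, -0.009, -0.014, 43.063], [0.015, -0.164, -0.986, 1060.687], [0.0, 0.0, 0.0, 1.0]]
0.1 [197.49000673 592.42005932 230.34038268] [ 9.87068728e-01 -1.60294672e-01 -1.14310604e-04  9.64482042e-04] 85.45703241670519
```

View pics/top0.png

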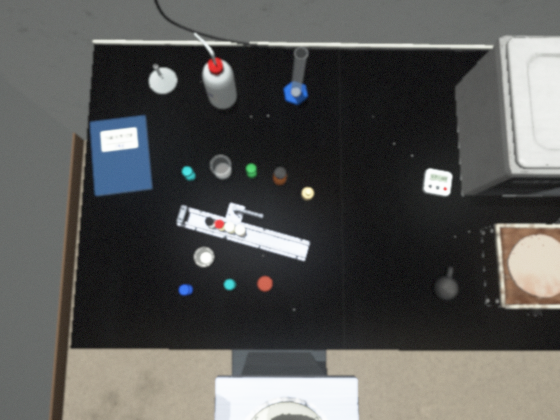

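View pics/scene0.png

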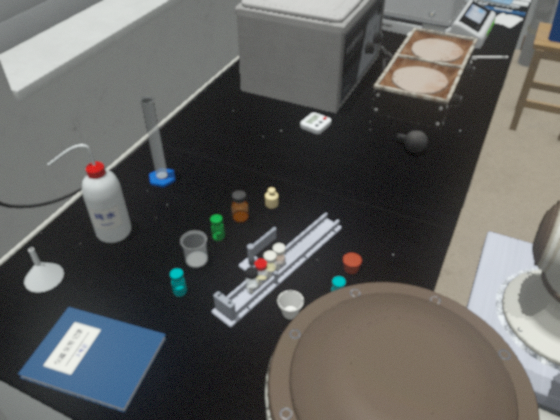

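Top view: the rail runs from about (182,215), the end stop, to (308,250), the open end. The vials are at about (209–240, 222–230) and the keeper is near (235–262, 212). I'll enlarge both views.

```bash
python3 - <<'E'
import cv2
a=cv2.imread("pics/top0.png")[195:270,170:320];cv2.imwrite("pics/t1.png",cv2.resize(a,None,fx=5.3,fy=5.3,interpolation=3))
a=cv2.imread("pics/scene0.png")[205:325,200:350];cv2.imwrite("pics/s1.png",cv2.resize(a,None,fx=5,fy=5,interpolation=3))
E
```

```text
(no output)
```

View pics/t1.png

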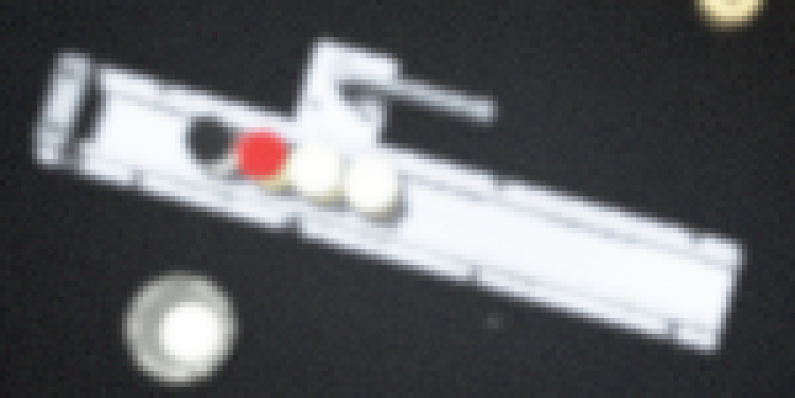

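View pics/s1.png

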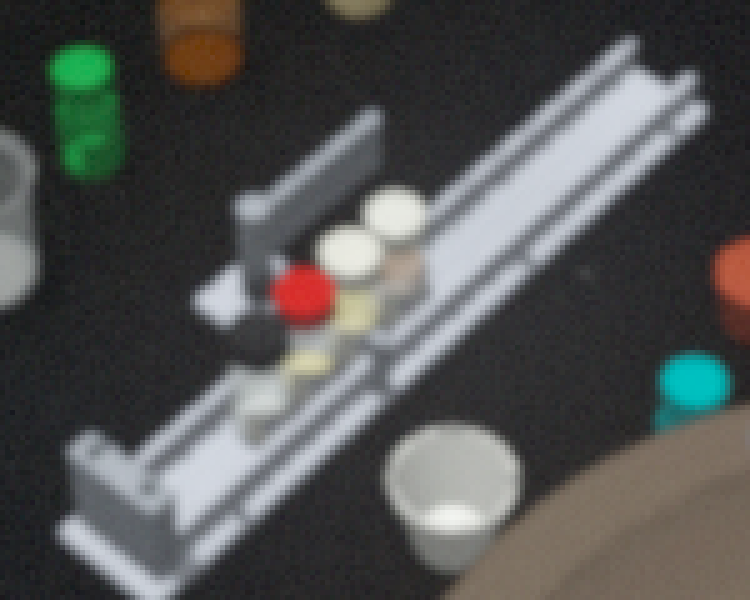

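```bash
cat > h.py <<'E'
import numpy as np, cv2
from bench import *
def ray(n,u,v,z):
    c=get_calibration(n);K=c["camera_matrix"];T=np.array(c["cam_to_world"])
    d=T[:3,:3]@np.linalg.solve(K,[u,v,1.]);o=T[:3,3]
    return (o+d*(z-o[2])/d[2])[:2]
def R(a): return np.array([[np.cos(a),-np.sin(a)],[np.sin(a),np.cos(a)]])
E
python3 - <<'E'
from h import *
t=lambda u,v,z:ray("top",170+u/5.3,195+v/5.3,z)
s=lambda u,v,z:ray("scene",200+u/5,205+v/5,z)
f1=np.array([t(81,112,40),s(134,470,40)]);e=np.array([t(730,297,8),s(665,75,20)])
print("stop face",f1,"end",e)
for f,o in zip(f1,e):
    d=f-o;L=np.linalg.norm(d);ax=d/L;th=np.arctan2(-ax[0],ax[1]);print("len",L,"th",th,"origin",f-140*ax)
for i,(a,b) in enumerate(zip([(212,142),(263,155),(317,168),(370,187)],[(258,338),(303,293),(350,251),(395,213)])):
    print("cap",t(*a,58),s(*b,58))
print("hinge",t(350,85,49),s(252,205,49),"tip",t(493,108,49),s(375,115,49))
for n,z,a,b in (("cruc",35,(204,257),(200+453/5,205+470/5)),("redstop",26,(265,283),(352,259)),("dropper",50,(281,176),(240,200)),("weight",35,(307,193),(271,195)),("beaker",56,(221,166),(194,240)),("green",52,(251,169),(217,218))):
    print(n,ray("top",*a,z),ray("scene",*b,z))
E
```

```text
stop face [[506.91951568 233.18354935]
 [509.85732644 234.93184997]] end [[431.96550919 -48.60665188]
 [427.45270795 -36.74071015]]
len 291.58844387003535 th -0.2599726335027749 origin [470.93194097  97.88796751]
len 283.8952290335509 th -0.29450290142942714 origin [469.22033995 100.9593329 ]
cap [491.85082896 174.22211435] [491.64652103 180.3399869 ]
cap [486.49810961 152.59494668] [487.18042046 155.84441715]
cap [481.16190622 129.72971104] [481.30711114 131.4922343 ]
cap [473.28450009 107.26177161] [475.04370917 108.41703262]
hinge [518.22242864 117.22274928] [526.82399792 119.04772139] tip [508.795127    55.95931817] [507.16006157  58.67712231]
cruc [414.70626496 188.35325034] [416.66970973 186.19307039]
redstop [357.6641105   50.12290018] [357.50242777  50.28561901]
dropper [600.57876094  15.61089648] [603.42361205  18.01341839]
weight [564.3866722  -45.29671042] [562.85957106 -37.00626944]
beaker [621.21780856 153.21500558] [622.1679081  155.08771186]
green [615.90605601  84.67391599] [616.72920629  83.85369385]
```

The row, front to back, is black (212,142), red (263,155), white (317,168), white (370,187) in the top crop. These are the only capped vials in the lane; the green, turquoise and blue look-alikes all stand outside it. The rail origin is about (472, 99) with yaw −0.26. The last vial is at rail y≈9 and the keeper is at q≈0.

Emit:
arm_command(grip=0, steps=[0,0,0,-0.062,0.0327,0.0377,0,0,0.0327,0.0377,0,0,0.0327,0.0377,0,0,0.0327,0.0377,0,0,0.0327,0.0377,0,0,0.0327,0.0377,0,0,0.0327,0.0377,0,0,0.0327,0.0377,0,0,0.0327,0.0377,0,0,0.0327,0.0377,0,0,0.0327,0.0377,0.03,0,0.0327,0.0377,0.04,0,0,0,0.04,0,0,0,0,0])

```text
clock: 1.98
position: [457.9, 54.3, 119.6]
ee_rot: [0.991, -0.13, -0.003, 0.002]
contact_force: [-0.2, 0.7, 0.6]
gripper_width: -0.2
grasp_force: 0.0
```

```bash
cat >> h.py <<'E'
O=np.array([472.4,98.7]);TH=-0.26
def rail(p): return R(-TH)@(np.array(p)[:2]-O)
def st():
    s=read_state();q=s["ee_rot"]
    from scipy.spatial.transform import Rotation as Ro
    M=Ro.from_quat(q).as_matrix()
    print(s["clock"],"rail",rail(s["position"]).round(1),"z",round(s["position"][2],1),"yaw",np.arctan2(M[1,0],M[0,0]).round(3),"F",np.round(s["contact_force"],1),s["gripper_width"])
E
python3 - <<'E'
from h import *
st()
im=get_image("top")[...,::-1]; cv2.imwrite("pics/t2.png",cv2.resize(im[180:290,160:330],None,fx=4.7,fy=4.7,interpolation=3))
im=get_image("wrist")[...,::-1]; cv2.imwrite("pics/w2.png",im)
E
```

```text
1.975 rail [ -2.6 -46.7] z 119.6 yaw -0.262 F [-0.2  0.7  0.6] -0.23019136473852453
```

View pics/w2.png

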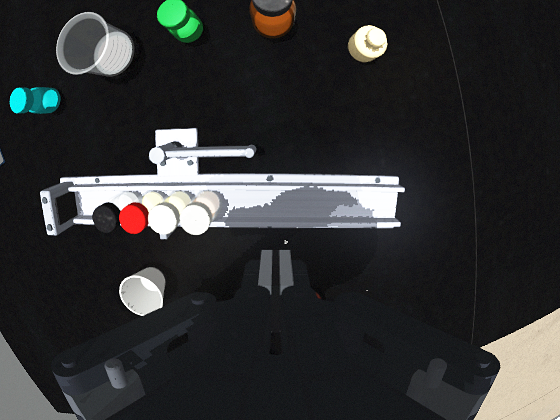

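The wrist view shows the rail from the stop at (60,210) to the open end at (402,207), with the vials at (105–200, 215). The keeper hinge is at (157,155) and its tip at (251,152). I'll refine the rail pose from these.

```bash
cat >> h.py <<'E'
def wray(u,v,z):
    c=get_calibration("wrist");K=np.array(c["camera_matrix"]);T=np.array(c["cam_to_world"])
    x=(u-K[0,2])/K[0,0];y=(v-K[1,2])/K[1,1];r=np.hypot(x,y)
    d=T[:3,:3]@np.array([x/r*np.sin(r),y/r*np.sin(r),np.cos(r)]);o=T[:3,3]
    return (o+d*(z-o[2])/d[2])[:2]
E
python3 - <<'E'
from h import *
for n,u,v,z in (("endU",402,189,20),("endL",400,226,20),("hinge",157,155,49),("tip",251,152,49),("stopU",75,183,40),("stopL",70,232,40),("capblk",104,218,58),("capred",133,219,58),("capw1",163,219,58),("capw2",195,220,58)):
    print(n,rail(wray(u,v,z)).round(1))
E
```

```text
endU [  15.6 -146.3]
endL [ -16.4 -148.1]
hinge [46.3 40. ]
tip [ 46.8 -26.4]
stopU [ 26.3 119.9]
stopL [-16.3 133.9]
capblk [ 2.6 84.5]
capred [ 2.1 59.7]
capw1 [ 2.3 36. ]
capw2 [ 1.7 12.5]
```

View pics/t2.png

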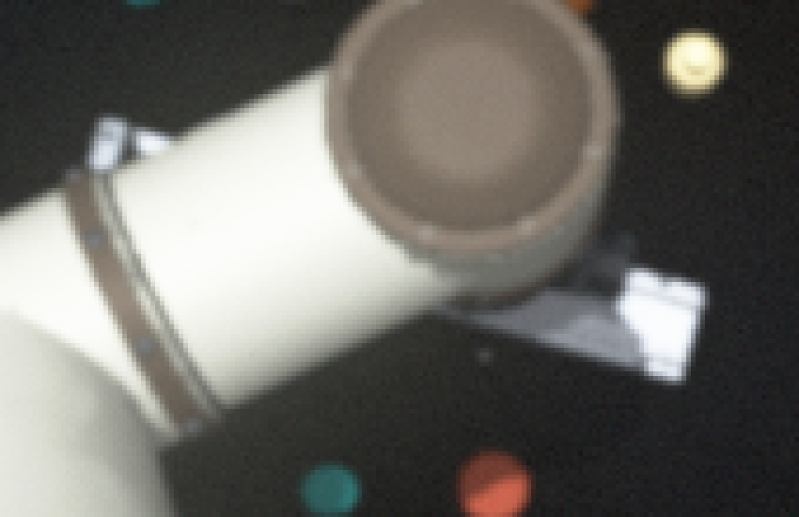

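Emit:
arm_command(steps=[0.0035,0,0.03,0,0,0,0.03,0,0,0,0.02,0,0,0,0.012,0,0,0,0,0,0,-0.004,0,0,0,-0.004,0,0,0,-0.004,0,0,0,-0.004,0,0,0,-0.004,0,0,0,-0.004,0,0,0,-0.004,0,0,0,-0.004,0,0,0,-0.003,0,0,0,-0.003,0,0,0,-0.003,0,0,0,-0.003,0,0,0,-0.003,0,0,0,0,0,0])

```text
clock: 4.45
position: [475.8, 100.7, 30.2]
ee_rot: [0.992, -0.129, 0.0, -0.0]
contact_force: [-0.9, -0.7, -0.1]
gripper_width: 0.1
grasp_force: 0.1
```

```bash
python3 - <<'E'
from h import *
st()
im=get_image("wrist")[...,::-1]; cv2.imwrite("pics/w3.png",im)
E
```

```text
4.45 rail [2.7 2.8] z 30.2 yaw -0.26 F [-0.9 -0.7 -0.1] 0.06288531678832775
```

View pics/w3.png

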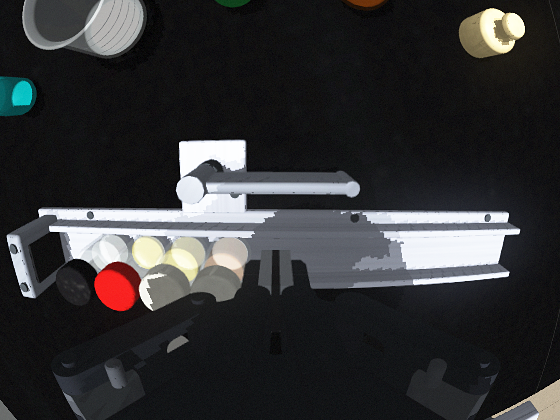

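The fingertip is at the row (260,260), the vials are upright, and the row is moving. I'll continue at a gentle pace.

Emit:
arm_command(steps=[-0.001,-0.003,0.001,0,0,-0.003,0.001,0,0,-0.003,0,0,0,-0.003,0,0,0,-0.003,0,0,0,-0.003,0,0,0,-0.003,0,0,0,-0.003,0,0,0,-0.003,0,0,0,0,0,0])

```text
clock: 5.75
position: [481.8, 127.1, 28.3]
ee_rot: [0.992, -0.129, 0.0, -0.0]
contact_force: [-0.5, 0.8, -0.2]
gripper_width: -0.2
grasp_force: 0.1
```

```bash
python3 - <<'E'
from h import *
st()
im=get_image("wrist")[...,::-1]; cv2.imwrite("pics/w4.png",im)
E
```

```text
5.75 rail [ 1.8 29.9] z 28.3 yaw -0.259 F [-0.5  0.8 -0.2] -0.19224635689085678
```

View pics/w4.png

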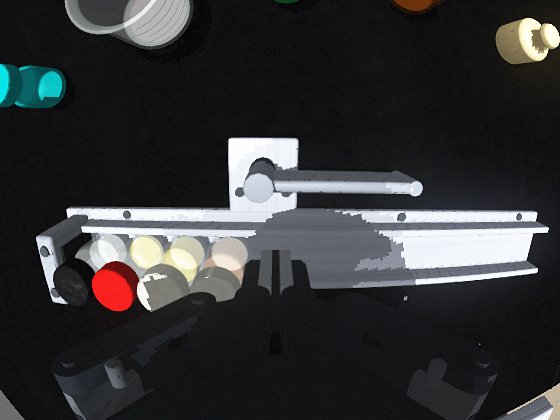

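The front vial's cap at (72,283) is close to the stop at (50,270) but not against it yet. I'll creep forward in 1 mm steps until the force rises.

Emit:
arm_command(steps=[0,-0.0015,0,0,0,-0.0015,0,0,0,-0.0015,0,0,0,-0.0015,0,0,0,0,0,0])

```text
clock: 6.42
position: [481.0, 130.0, 28.1]
ee_rot: [0.992, -0.13, -0.002, 0.003]
contact_force: [-2.1, -8.5, 6.7]
gripper_width: -0.0
grasp_force: 4.4
```

Emit:
arm_command(steps=[0,-0.001,0,0,0,-0.001,0,0,0,0,0,0])

```text
clock: 6.8
position: [480.6, 130.4, 28.1]
ee_rot: [0.991, -0.13, -0.003, 0.004]
contact_force: [-3.1, -12.8, 9.2]
gripper_width: 0.1
grasp_force: 6.9
```

Emit:
arm_command(steps=[0,-0.001,0,0,0,-0.001,0,0,0,0,0,0])

```text
clock: 7.18
position: [480.4, 130.7, 28.2]
ee_rot: [0.991, -0.13, -0.004, 0.005]
contact_force: [-2.0, -19.2, 12.0]
gripper_width: -0.0
grasp_force: 9.4
```

Emit:
arm_command(steps=[0,0.001,0,0,0,0.001,0,0,0,0.001,0,0,0,0.001,0,0,0,0.001,0,0,0,0.001,0,0,0,0.002,0,0,0,0.004,0,0,0,0.01,0,0,0,0.015,0,0,0,0.01,-0.02,0,0,0,-0.03,0,0,0,0,0])

```text
clock: 8.8
position: [473.3, 90.9, 80.2]
ee_rot: [0.992, -0.13, 0.002, -0.002]
contact_force: [-0.2, -0.5, -0.1]
gripper_width: -0.0
grasp_force: 0.0
```

```bash
python3 - <<'E'
from h import *
st()
im=get_image("wrist")[...,::-1]; cv2.imwrite("pics/w5.png",im)
E
```

```text
8.8 rail [ 2.9 -7.3] z 80.2 yaw -0.26 F [-0.2 -0.5 -0.1] -0.04608865704696294
```

View pics/w5.png

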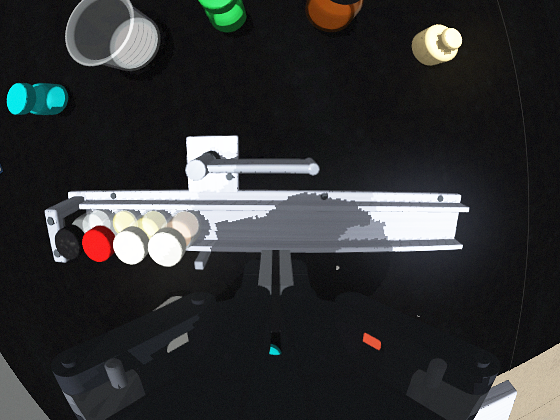

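All four vials stand upright: black (68,244), red (98,244), white (130,245) and white (166,247), with the black one at the stop. A numeric check follows.

```bash
python3 - <<'E'
from h import *
for n,u,v,z in (("hinge",196,170,49),("tip",314,169,49),("blk",68,244,58),("red",98,244,58),("w",130,245,58),("w",166,247,58),("rest",203,262,36),("endU",468,208,20),("endL",462,246,20)):
    print(n,rail(wray(u,v,z)).round(1))
E
```

```text
hinge [44.5 37.1]
tip [ 44.7 -27.4]
blk [  1.7 125.7]
red [  2.7 101.5]
w [ 2.9 78.8]
w [ 2.3 55.8]
rest [-17.   40.1]
endU [  14.4 -148. ]
endL [ -15.8 -148.5]
```

The row is packed and home: centres run from y=55.8 to 125.7, which is touching spacing. Next I'll lift over to the keeper's outer side and descend.

Emit:
arm_command(steps=[0.022,0.006,0,0,0.022,0.006,0,0,0.021,0.007,0,0,0,0,0,0,0,0,0.024,0,0,0,0.024,0,0,0,0,0])

```text
clock: 9.72
position: [527.4, 55.4, 28.1]
ee_rot: [0.992, -0.13, -0.003, 0.001]
contact_force: [-0.2, -0.0, 0.3]
gripper_width: -0.4
grasp_force: 0.0
```

```bash
python3 - <<'E'
from h import *
st()
im=get_image("wrist")[...,::-1]; cv2.imwrite("pics/w6.png",im)
E
```

```text
9.725 rail [ 64.3 -27.7] z 28.1 yaw -0.26 F [-0.2 -0.   0.3] -0.37005082753142915
```

View pics/w6.png

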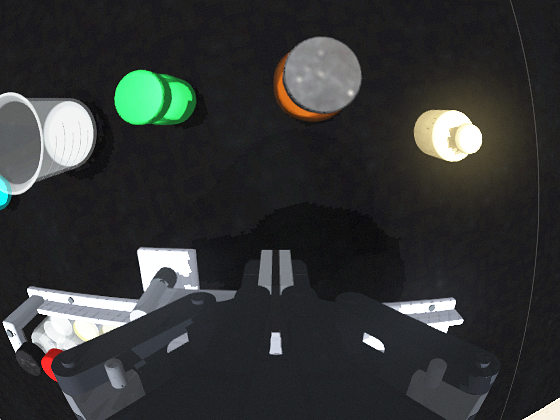

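The fingers are outside the keeper with no contact. Now I'll sweep it shut along the arc.

Emit:
arm_command(steps=[-0.003,-0.0015,-0.004,0,-0.003,0,0,0,-0.006,-0.0005,0,0,-0.0065,-0.0005,0,0,-0.006,-0.002,0,0,-0.006,-0.0022,0,0,-0.005,-0.0035,0,0,-0.0053,-0.0036,0,0,-0.004,-0.0047,0,0,-0.0042,-0.0048,0,0,-0.0028,-0.0057,0,0,-0.0027,-0.0057,0,0,0,0,0,0])

```text
clock: 11.4
position: [486.6, 104.3, 34.3]
ee_rot: [0.992, -0.129, 0.0, -0.0]
contact_force: [1.1, 0.4, -0.4]
gripper_width: 0.2
grasp_force: 0.0
```

```bash
python3 - <<'E'
from h import *
st()
im=get_image("wrist")[...,::-1]; cv2.imwrite("pics/w7.png",im)
E
```

```text
11.4 rail [12.3  9. ] z 34.3 yaw -0.259 F [ 1.1  0.4 -0.4] 0.19579383444418508
```

View pics/w7.png

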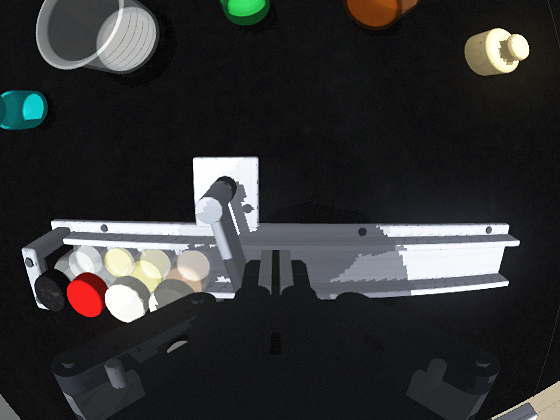

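The keeper is about 75° shut, running from the hinge at (208,210) across the lane, and the vials are undisturbed. I'll finish the swing and press lightly.

Emit:
arm_command(steps=[-0.002,-0.004,0,0,-0.002,-0.004,0,0,-0.001,-0.003,0,0,0,0,0,0])

```text
clock: 11.95
position: [484.2, 115.7, 34.2]
ee_rot: [0.992, -0.129, 0.0, -0.0]
contact_force: [-1.0, -0.3, 0.6]
gripper_width: 0.2
grasp_force: 0.0
```

Emit:
arm_command(steps=[-0.001,-0.002,0,0,0,-0.001,0,0,0,0,0,0,0,0,0,0])

```text
clock: 12.45
position: [483.6, 117.3, 34.2]
ee_rot: [0.992, -0.13, -0.001, 0.001]
contact_force: [1.0, -5.3, 1.0]
gripper_width: 0.3
grasp_force: 2.5
```

Emit:
arm_command(steps=[0,-0.0015,0,0,0,-0.0015,0,0,0,0,0,0])

```text
clock: 12.82
position: [483.4, 117.7, 34.1]
ee_rot: [0.992, -0.13, -0.002, 0.003]
contact_force: [2.8, -14.0, 3.0]
gripper_width: -0.3
grasp_force: 6.6
```

Emit:
arm_command(steps=[0,0.002,0,0,0,0.003,0,0,0,0.005,0,0,0,0.015,0,0,0,0.02,0,0,0,0.01,-0.03,0,0,0,-0.04,0,0,0,0,0])

```text
clock: 13.82
position: [472.2, 68.0, 107.0]
ee_rot: [0.992, -0.13, 0.003, -0.002]
contact_force: [1.1, -0.6, 0.1]
gripper_width: 0.1
grasp_force: 0.0
```

```bash
python3 - <<'E'
from h import *
st()
im=get_image("wrist")[...,::-1]; cv2.imwrite("pics/w8.png",im)
E
```

```text
13.825 rail [  7.7 -29.7] z 107.0 yaw -0.26 F [ 1.1 -0.6  0.1] 0.0739016237569599
```

View pics/w8.png

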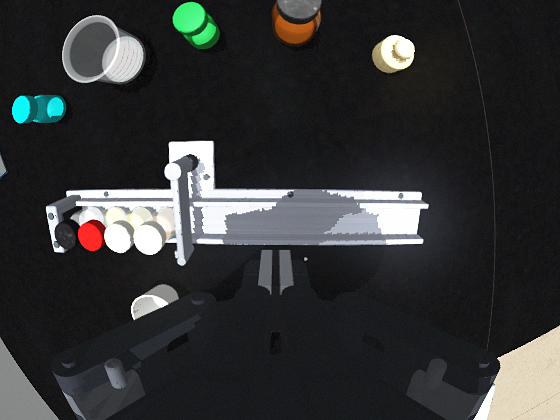

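The keeper stands square across the lane, from (173,171) to (182,262), behind the packed, upright row at (65–150, 235). It held firm under 14 N, so it is at its limit. I'm handing in.

```bash
python3 -c "
from bench import *
print(job_done())"
```

```text
the job is handed in; nothing more can be done
None
```

I pushed all four vials home against the end stop, upright and touching, then pushed the keeper fully shut behind them and handed the job in at about 14 s; the hand-in gave no verdict.

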